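# Clamp a glued gift carton in the ratchet clamp

## Robot

A 7-joint arm with a two-finger parallel gripper is mounted at the origin on the work surface. World frame = base frame: x ahead of the robot, y to its left, z up, the work surface at z = 0. Lengths are in m, angles in rad, forces in N, time in s.
With the tool pointing down it reaches from about 0.4 to 0.85 m from the base axis. Payload 10.4 kg.
Tool frame: the origin (TCP) lies midway between the tips of the shut fingers; the grasp point (between the pads) lies 19 mm behind it; z points along the fingers, y is the line along which they close (so a half turn about z gives the same grasp; the last joint's range is limited). The gripper opens to 85 mm and grips with 20 to 120 N. Pads are 22 mm wide; open, the fingers measure 114 mm over their backs; the gripper's body (76 mm by 85 mm) begins 54 mm behind the grasp point. The pads swing forward as they close: fully open they stand 13 mm farther back than shut.
Start: joints at [-1.36, 0.332, -0.065, 1.46, 0.022, 1.35, -0.088], TCP at [0.145, 0.608, 0.231] pointing down, gripper open.
Joint ranges: [-2.6, 2.6], [-0.5, 2.12], [-1.47, 1.34], [0.16, 2.42], [-1.27, 4.41], [0.06, 2.06], [-2.6, 2.6]. Speed limits (rad/s): [2.22, 2.22, 2.79, 2.79, 3.14, 3.14, 3.14].

## Interface

Orientations are given as a unit quaternion [x, y, z, w].
In Python, from workcell import get_obs, camera, camera_params, hand_in gives the robot as it stands.
- The arm moves only by the tool carry_out, never from a script. Its argument "commands" is a list that holds one entry, the list of rows, each a list of 6 numbers: the shift along the tool's x, y, z in units of 40 mm (1.0 is 40 mm), then the turn, a rotation vector about the tool's x, y, z in units of 6 degrees (1.0 is 6 degrees). In form: [[[x, y, z, ax, ay, az], ...]]. A call has 1 to 20 rows; each row shifts and turns the commanded pose from where the row before left it, along the tool's axes as they then stand; what a row does not reach is not made up. A row lasts 1/12 s, in which the tool goes at most 41.7 mm and 7.16 degrees, less where a joint would pass 70% of its speed; a pose out of reach is approached as far as the arm can. A call is refused whole if a number of a shift passes 1 or a number of a turn 1, either way. A call with a gripper value outside its range is refused whole. "hand" is the closure, from -1 (fully open) to 1 (shut), set as the call begins (left out, the last holds). The fingers move at their own pace and stop on an object; "force" is the grip in N (left out, the last holds). Time passes only in rows, so rows that do not move let the fingers close. It gives the time, the measured TCP pose, the force, the opening and the grip force at its end, in the units of the state.
- get_obs(): the state, without advancing time (a new reading comes with each control period).
- camera(name): name is "scene" or "top"; returns the picture (384x512x3 uint8, red, green, blue); there is no depth.
- camera_params(name): a dict with "mtx" (3x3 intrinsics, pixels), "k1" (the pictures are not rectified: a ray, as slopes to the right and down, at radius r is drawn at 1 + k1 r^2 times it, then the intrinsics apply), "R" (3x3) and "t" (3): a world point X has camera coordinates R X + t. Camera axes: x right, y down, z forward; pixel columns grow to the right and rows downward; lengths in m; the calibration is good to about 2 mm. A picture is of the moment at which its call begins. camera_params takes no time and is no camera call.
- hand_in(): hands the job in; it is judged then, once.
The state is a dict: "clock": time; "joint_pos": joint angles; "joint_velocities": joint speeds; "tau": joint torques, N m; "position": TCP position; "ee_rot": TCP orientation; "ft_force": force on the tool from outside, world axes, zero at the start; "torque": the same for the moment, N m; "grip_width": opening from 0.0 (shut) to 1.0 (fully open); "grasp_force": force on a finger pad.
Only numpy, scipy, OpenCV 4.12 (cv2) and the standard library are available. Lean on these libraries where they do the work, as an engineer would, in place of code of your own. Each camera call takes 0.05 s, during which the arm holds its last target. There are 200 camera calls.

## Task

The glued gift carton has to be held shut while its glue grips: stand it upright and square on the bed of the ratchet clamp, between the orange sprung pad and the blue fence, and let go of it. Then pump the orange lever, never pushing the jaw by hand, until the pad presses the carton against the fence with its spring about half squeezed in, not so hard that the carton is crushed. Finish while still holding the lever down with the carton gripped, and leave the jar, the tin and the bowl alone.

Things in the scene. Friction and masses are not known exactly. Their poses are not given: they have to be found in the camera images.
- carton: Loose brown gift carton with a cream band, 50 mm along its x, 84 mm along its y, 60 mm tall, about 0.15 to 0.35 kg, rigid. Origin at the centre of its underside. Starts upright on the bench, between the clamp and the robot.
- clamp: Ratchet clamp bolted to the bench. Origin on its centre line at bench height; its y is the clamping direction, from lever to fence, x across, z up. White bed 100 mm wide, y -185 to +195 mm, top at z 12 mm. The carton goes on it with its 84 mm side along y, centred across the bed within 12 mm. Two blue cheeks at y -75 mm, 118 mm tall, carry the lever; jaw and ladder rack slide along the middle.
- fence: Fixed blue fence across the +y end of the bed, 80 mm wide (x), 16 mm thick, 48 mm tall, standing on the bed. Its origin is the bottom middle of the face that looks to the pad (at y = +170 mm of the clamp); axes as the clamp's.
- jaw_block: Blue jaw block that carries the pad, 54 mm wide, 16 mm thick, 14 to 66 mm above the bench. It slides along the clamp's y with 10 N of friction and stays where it is. Not to be pushed directly. Its frame coincides with the clamp's at joint jaw = 0 and moves with the jaw; the block spans y = -29 to -13 mm of that frame.
- pad_face: Orange pad, 48 mm wide, 10 mm thick, 17 to 59 mm above the bench, on springs in front of the jaw block. Its origin lies below the middle of its front face (at the height of the bench); axes as the clamp's. With joint jaw 0 and pad 0 the front face is 155 mm from the fence. The fully sprung-out pad stands 18 mm clear of the jaw block.
- pad_front (a point): Middle of the pad's front face, 38 mm above the bench.
- jaw (a joint): How far the jaw has advanced to the fence, m, 0 to 0.092. Starts between 0 and 0.03. Moves only when the ratchet pushes it (or something shoves it hard) and stays there.
- pad (a joint): How far the pad is pressed back into its springs, m: 0 free, 0.012 solid. 0.8 N per mm, so 6 mm is about 5 N on the carton.
- handle: The lever's arm with the orange paddle at its end. Its origin is on the pivot, 100 mm above the bench at y = -75 mm of the clamp; the arm points to the clamp's -y and is raised 0.42 rad at rest. The paddle is 36 mm wide (x), 48 mm long and 12 mm thick; its end is 116 mm from the pivot.
- handle_top (a point): Middle of the paddle's upper face, 92 mm from the pivot; about 143 mm above the bench at rest, about 96 mm when fully down. Push here from above.
- lever (a joint): Lever angle, rad: 0 at rest (raised), 0.53 fully down, at a stop. A spring returns it; 8 to 18 N push it. Pushing moves a pawl 50 mm per rad to the fence; it drops between rack rungs 8 mm apart and pushes the jaw: 0 to 10 mm of its travel are lost first, so a full stroke advances the jaw 16 to 26 mm. When the lever rises the pawl clicks back and the jaw stays.
- jar: Amber glass jar with a white cap, 60 mm across, 85 mm tall, loose bystander. Origin under its centre.
- tin: Round red tin, 68 mm across, 56 mm tall, loose bystander. Origin under its centre.
- bowl: White ceramic bowl, 76 mm across the rim, 45 mm tall, loose bystander. Origin under its centre.
There are look-alikes about, which are no part of the job. What is shaped like the carton but yellow is not meant.

How it is judged:
By the outcome, as a careful person would: the job done as asked, in the order asked, and still so for the second after the job is handed in, while the arm keeps its last pose, push and grip.
It also fails if it takes over 56 s, if anything falls off the work surface, if the arm or the gripper's body presses on something with over 40 N, if the wrist force passes 120 N, or if a joint passes its speed limit or range.

## Working session

There is one attempt and no reset: what is moved stays moved. The work goes in short steps, Python scripts to look and compute and a tool call to move; the robot and the scene stay as the last step left them, time stands still between calls to the robot, and variables do not carry over. Pictures are saved under pics/ and viewed, at most 10 in all, crops included, and the job is handed in when it is done.

Besides the shell and the picture viewer there is one more tool, called after ">>>" by a JSON object that holds its "name" and its "arguments", one argument or row to a line. carry_out: Moves the arm, as the interface text tells. Its arguments: {"type":"object","properties":{"commands":{"type":"array"},"hand":{"type":"number"},"force":{"type":"number"}},"required":["commands"]}

```bash
mkdir -p pics; cat > h.py <<'E'
import numpy as np, cv2
from scipy.spatial.transform import Rotation as Ro
from workcell import *
def snap(n,f):
    im=camera(n); cv2.imwrite('pics/'+f,im[:,:,::-1]); return im
def ray(n,u,v):
    p=camera_params(n); K=np.array(p['mtx']);R=np.array(p['R']);t=np.array(p['t'])
    d=np.linalg.solve(K,[u,v,1])[:2]; s=d.copy()
    for _ in range(20): s=d/(1+p['k1']*(s@s))
    return -R.T@t, R.T@np.r_[s,1]
def at(n,u,v,z):
    o,d=ray(n,u,v); return o+d*(z-o[2])/d[2]
def px(n,X):
    p=camera_params(n); K=np.array(p['mtx']);c=np.array(p['R'])@X+np.array(p['t'])
    s=c[:2]/c[2]; s=s*(1+p['k1']*(s@s)); return (K@np.r_[s,1])[:2]
E
python3 - <<'E'
from h import *
a=snap('top','t1.png');b=snap('scene','s1.png')
o=get_obs();print(o)
for n in('top','scene'):
    p=camera_params(n);R=np.array(p['R']);print(n,-R.T@np.array(p['t']),R[2])
E
```

```text
{'clock': 0.1, 'joint_pos': array([-1.35962106,  0.33280664, -0.06469288,  1.46085359,  0.0215692 ,
        1.34989539, -0.08851711]), 'joint_velocities': array([ 3.55357285e-05, -2.42667848e-03, -4.72746025e-04, -4.39561936e-03,
        7.79149336e-05, -7.31656271e-04,  1.52635653e-03]), 'tau': array([ 1.16308151e-03, -6.26744771e+01,  4.88166756e-02, -3.92423880e+01,
        1.62072130e-02,  6.96324336e-03, -3.81385121e-06]), 'position': array([0.14470196, 0.60767518, 0.23059852]), 'ee_rot': array([ 1.16627324e-01,  9.93175546e-01, -6.31827985e-04, -5.93525779e-05]), 'ft_force': array([ 0.07438737, -0.05071513,  0.60689301]), 'torque': array([ 0.00084186, -0.01576097, -0.02222969]), 'grasp_force': 0.0, 'grip_width': 0.9984454529344327}
top [ 0.44324325 -0.00790179  1.37752341] [ 0.14408214  0.01518631 -0.9894492 ]
scene [1.01476973 0.35219499 1.02038282] [-0.38461472 -0.33858991 -0.85873651]
```

View pics/t1.png

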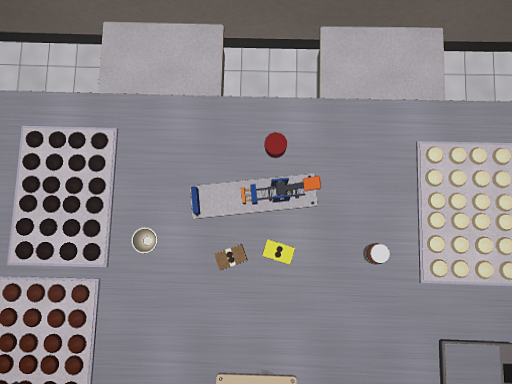

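View pics/s1.png

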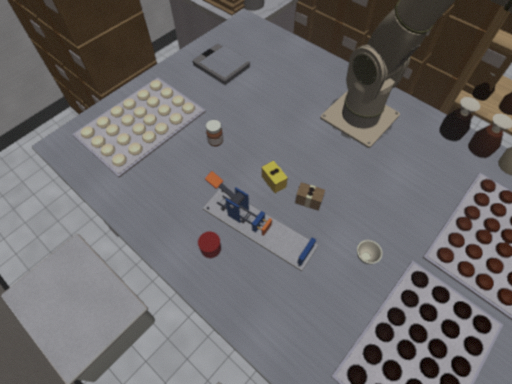

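```bash
python3 - <<'E'
from h import *
for n in('top','scene'):
    print(n,[px(n,np.array(x)).round() for x in [(0,0,0),(.145,.608,.23),(.5,0,0),(.5,.3,0)]])
im=cv2.imread('pics/t1.png')
cv2.imwrite('pics/t1c.png',cv2.resize(im[125:275,180:335],None,fx=5,fy=5,interpolation=cv2.INTER_CUBIC)[:600*1])
im=cv2.imread('pics/s1.png')
cv2.imwrite('pics/s1c.png',cv2.resize(im[150:280,190:330],None,fx=4.6,fy=4.6,interpolation=cv2.INTER_CUBIC))
E
```

```text
top [array([255., 417.]), array([  1., 379.]), array([260., 239.]), array([161., 237.])]
scene [array([360., 116.]), array([540., 196.]), array([279., 197.]), array([353., 252.])]
```

View pics/s1c.png

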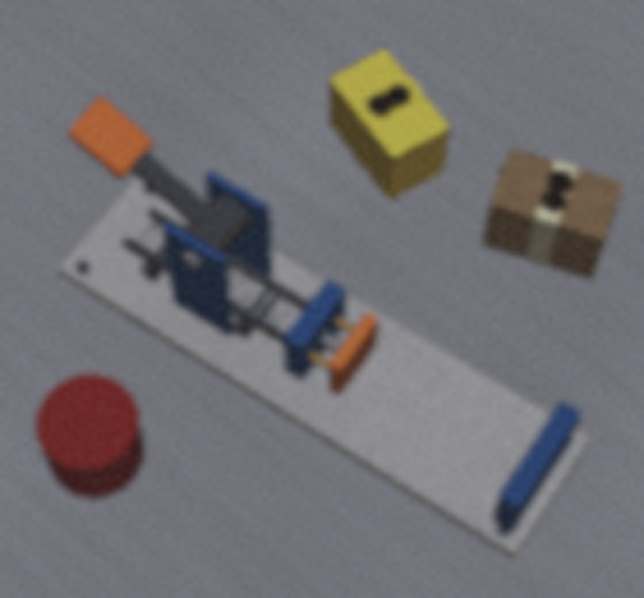

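```bash
python3 - <<'E'
from h import *
im=cv2.imread('pics/t1.png')
cv2.imwrite('pics/t1d.png',cv2.resize(im[150:275,180:335],None,fx=4.8,fy=4.8,interpolation=cv2.INTER_CUBIC))
E
```

```text
(no output)
```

View pics/t1d.png

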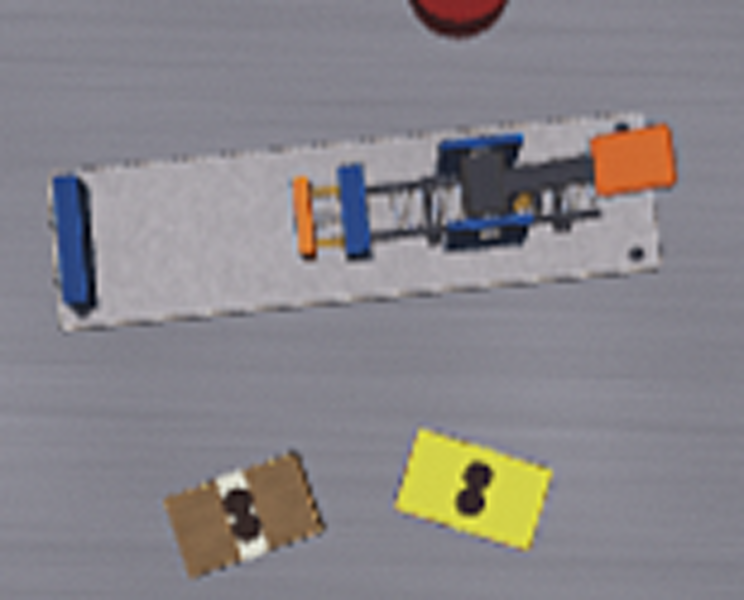

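```bash
python3 - <<'E'
from h import *
T=lambda U,V,z: at('top',180+(U+.5)/4.8-.5,150+(V+.5)/4.8-.5,z)
S=lambda U,V,z: at('scene',190+(U+.5)/4.6-.5,150+(V+.5)/4.6-.5,z)
bt=np.array([T(*p,.012) for p in[(65,330),(50,172),(640,113),(660,270)]])
bs=np.array([S(*p,.012) for p in[(62,267),(513,550),(587,437),(135,180)]])
print(bt.round(3));print(bs.round(3))
d=(bt[0]+bt[1]-bt[2]-bt[3])/2; print('clamp y yaw from top',np.degrees(np.arctan2(d[1],d[0])),np.linalg.norm(d),bt.mean(0))
d=(bs[1]+bs[2]-bs[0]-bs[3])/2; print('scene',np.degrees(np.arctan2(d[1],d[0])),np.linalg.norm(d),bs.mean(0))
ct=np.array([T(*p,.06) for p in[(165,500),(295,452),(325,527),(192,577)]])
cs=np.array([S(*p,.06) for p in[(508,150),(620,185),(602,238),(490,205)]])
for c in(ct,cs):
  d=c[0]-c[1]+c[3]-c[2]; d2=c[1]-c[0]+c[2]-c[3]
  print('carton',c.mean(0),np.degrees(np.arctan2(d[1],d[0])),np.linalg.norm(d)/2, np.degrees(np.arctan2(d2[1],d2[0])))
print('padfront top',T(294,215,.059),'fence face',T(82,240,.06),'paddle ctr',T(633,159,.143),'paddle scene',S(112,136,.143))
print('pad scene',(S(377,318,.059)+S(333,380,.059))/2)
print(Ro.from_quat(get_obs()['ee_rot']).as_matrix().round(3))
E
```

```text
[[ 0.557  0.202  0.012]
 [ 0.657  0.217  0.012]
 [ 0.705 -0.157  0.012]
 [ 0.605 -0.17   0.012]]
[[ 0.704 -0.157  0.012]
 [ 0.657  0.214  0.012]
 [ 0.561  0.203  0.012]
 [ 0.617 -0.17   0.012]]
clamp y yaw from top 97.24099881060789 0.3760569217824891 [0.63111341 0.02295734 0.012     ]
scene 97.86626870557289 0.37555682322376754 [0.63505076 0.02267306 0.012     ]
carton [0.44605168 0.08240387 0.06      ] 111.78809612640812 0.08356550062690137 -68.21190387359188
carton [0.44946931 0.08314402 0.06      ] -68.61805721765658 0.08137655447100071 111.38194278234342
padfront top [0.62729726 0.0585423  0.059     ] fence face [0.60850973 0.18720592 0.06      ] paddle ctr [ 0.65285565 -0.13880982  0.143     ] paddle scene [ 0.65449553 -0.13722246  0.143     ]
pad scene [0.63324434 0.05689917 0.059     ]
[[-0.973  0.232 -0.   ]
 [ 0.232  0.973 -0.001]
 [-0.    -0.001 -1.   ]]
```

>>> {"name": "carry_out", "arguments": {
  "commands": [
    [[-0.58,-0.61,0,0,0,0],[-0.58,-0.61,0,0,0,0],[-0.58,-0.61,0,0,0,0],[-0.58,-0.61,0,0,0,0],[-0.58,-0.61,0,0,0,0],[-0.58,-0.61,0,0,0,0],[-0.58,-0.61,0,0,0,0],[-0.58,-0.61,0,0,0,0],[-0.58,-0.61,0,0,0,0],[-0.58,-0.61,0,0,0,0],[-0.58,-0.61,0,0,0,0],[-0.58,-0.61,0,0,0,0],[-0.58,-0.61,0,0,0,0],[-0.58,-0.61,0,0,0,0],[-0.58,-0.61,0,0,0,0],[-0.58,-0.61,0,0,0,0],[-0.58,-0.61,0,0,0,0],[-0.58,-0.61,0,0,0,0]]
  ],
  "hand": -1
}}

```text
clock: 1.6
position: [0.4496, 0.0823, 0.2312]
ee_rot: [0.117, 0.993, 0.0, -0.0]
ft_force: [1.1, 0.1, -0.5]
grip_width: 0.998
grasp_force: 0.0
```

>>> {"name": "carry_out", "arguments": {
  "commands": [
    [[0,0,0.1,0,0,1],[0,0,0.2,0,0,1],[0,0,0.2,0,0,1],[0,0,0.2,0,0,1],[0,0,0.2,0,0,1],[0,0,0.2,0,0,1],[0,0,0.2,0,0,1],[0,0,0.2,0,0,1],[0,0,0,0,0,1],[0,0,0,0,0,0.2],[0,0,0,0,0,0]]
  ]
}}

```text
clock: 2.52
position: [0.4492, 0.084, 0.1712]
ee_rot: [0.563, 0.826, -0.0, -0.0]
ft_force: [0.1, 0.5, 0.7]
grip_width: 0.997
grasp_force: 0.0
```

>>> {"name": "carry_out", "arguments": {
  "commands": [
    [[0,0,0.6,0,0,0],[0,0,0.8,0,0,0],[0,0,0.8,0,0,0],[0,0,0.7,0,0,0],[0,0,0.5,0,0,0],[0,0,0.3,0,0,0],[0,0,0.08,0,0,0],[0,0,0,0,0,0]]
  ]
}}

```text
clock: 3.18
position: [0.449, 0.0839, 0.0197]
ee_rot: [0.563, 0.827, -0.001, -0.0]
ft_force: [-0.3, -0.2, 1.5]
grip_width: 1.001
grasp_force: 0.0
```

>>> {"name": "carry_out", "arguments": {
  "commands": [
    [[0,0,0,0,0,0],[0,0,0,0,0,0],[0,0,0,0,0,0],[0,0,0,0,0,0],[0,0,0,0,0,0],[0,0,0,0,0,0],[0,0,0,0,0,0],[0,0,0,0,0,0],[0,0,0,0,0,0],[0,0,0,0,0,0]]
  ],
  "hand": 1,
  "force": 40
}}

```text
clock: 4.02
position: [0.4497, 0.0842, 0.0211]
ee_rot: [0.563, 0.826, 0.001, 0.0]
ft_force: [-2.2, -1.1, 7.0]
grip_width: 0.579
grasp_force: 42.1
```

>>> {"name": "carry_out", "arguments": {
  "commands": [
    [[0,0,-0.2,0,0,0],[0,0,-0.5,0,0,0],[0,0,-0.8,0,0,0],[0,0,-0.8,0,0,0],[0,0,-0.7,0,0,0],[0,0,0,0,0,0.8],[0,0,0,0,0,0.8],[0,0,0,0,0,0.76],[0,0,0,0,0,0]]
  ]
}}

```text
clock: 4.77
position: [0.4493, 0.084, 0.1409]
ee_rot: [0.662, 0.749, 0.001, 0.0]
ft_force: [0.2, 0.6, -2.0]
grip_width: 0.583
grasp_force: 42.6
```

```bash
python3 - <<'E'
from h import *
o=get_obs();print(o['position'],Ro.from_quat(o['ee_rot']).as_matrix().round(3),o['grip_width'],o['grasp_force'],o['ft_force'])
a=snap('top','t2.png');b=snap('scene','s2.png')
A=cv2.resize(a[150:275,180:335,::-1],(400,323),interpolation=cv2.INTER_CUBIC)
B=cv2.resize(b[150:280,240:380,::-1],(400,323),interpolation=cv2.INTER_CUBIC)
cv2.imwrite('pics/c2.png',np.hstack([A,B]))
E
```

```text
[0.44929183 0.08396605 0.14088556] [[-0.122  0.992  0.001]
 [ 0.992  0.122  0.001]
 [ 0.001  0.001 -1.   ]] 0.5827165281227547 42.577823996543884 [ 0.20291041  0.60911654 -2.03493242]
```

View pics/c2.png

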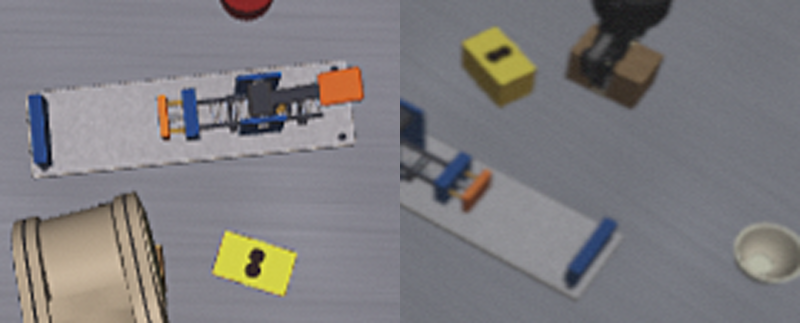

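>>> {"name": "carry_out", "arguments": {
  "commands": [
    [[0.12,0.4,0,0,0,0.08],[0.12,0.6,0,0,0,0],[0.12,0.75,0,0,0,0],[0.12,0.75,0,0,0,0],[0.12,0.75,0,0,0,0],[0.12,0.65,0,0,0,0],[0.13,0.43,0,0,0,0],[0,0,0,0,0,0],[0,0,0.6,0,0,0],[0,0,0.6,0,0,0],[0,0,0.5,0,0,0],[0,0,0,0,0,0],[0,0,0,0,0,0]]
  ]
}}

```text
clock: 5.95
position: [0.6163, 0.138, 0.0716]
ee_rot: [0.664, 0.748, -0.001, -0.001]
ft_force: [0.7, 0.2, -0.3]
grip_width: 0.578
grasp_force: 42.7
```

```bash
python3 - <<'E'
from h import *
o=get_obs();print(o['position'],Ro.from_quat(o['ee_rot']).as_matrix().round(3),o['grip_width'],o['ft_force'])
a=snap('top','t3.png');b=snap('scene','s3.png')
B=cv2.resize(b[170:290,200:350,::-1],None,fx=5,fy=5,interpolation=cv2.INTER_CUBIC)
cv2.imwrite('pics/c3.png',B)
E
```

```text
[0.61629473 0.13803964 0.07161906] [[-0.119  0.993 -0.002]
 [ 0.993  0.119 -0.001]
 [-0.001 -0.002 -1.   ]] 0.578297790344533 [ 0.69000778  0.15628058 -0.34534951]
```

View pics/c3.png

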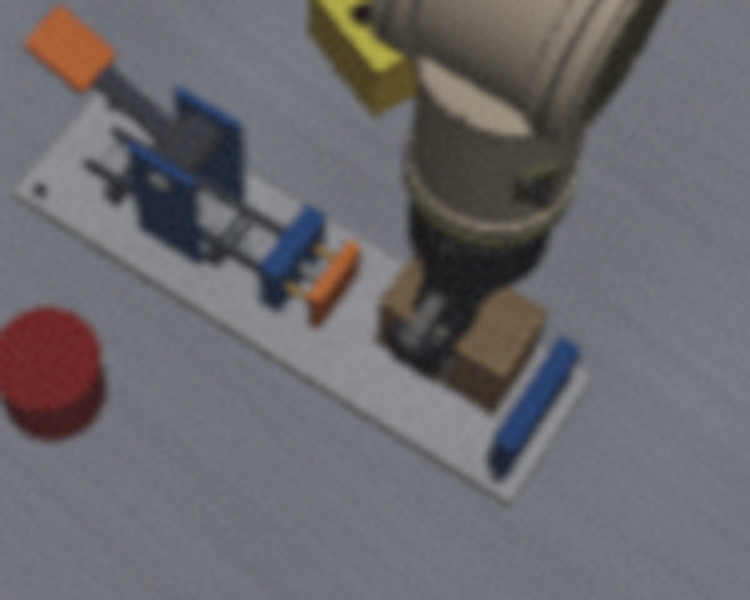

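>>> {"name": "carry_out", "arguments": {
  "commands": [
    [[0,0,0.3,0,0,-0.1],[0,0,0.3,0,0,0],[0,0,0.2,0,0,0],[0,0,0.1,0,0,0],[0,0,0.04,0,0,0],[0,0,0,0,0,0],[0,0,0,0,0,0]]
  ]
}}

```text
clock: 6.63
position: [0.6175, 0.1383, 0.0347]
ee_rot: [0.66, 0.751, 0.0, 0.0]
ft_force: [0.1, 0.8, -1.4]
grip_width: 0.577
grasp_force: 43.0
```

>>> {"name": "carry_out", "arguments": {
  "commands": [
    [[0,0,0.04,0,0,0],[0,0,0,0,0,0],[0,0,0,0,0,0]]
  ]
}}

```text
clock: 6.88
position: [0.6176, 0.1384, 0.0332]
ee_rot: [0.66, 0.751, 0.0, 0.0]
ft_force: [0.5, 0.2, -2.0]
grip_width: 0.583
grasp_force: 43.0
```

>>> {"name": "carry_out", "arguments": {
  "commands": [
    [[0,0,0.02,0,0,0],[0,0,0,0,0,0],[0,0,0,0,0,0],[0,0,0,0,0,0],[0,0,0,0,0,0],[0,0,0,0,0,0],[0,0,0,0,0,0],[0,0,0,0,0,0]]
  ],
  "hand": -1
}}

```text
clock: 7.55
position: [0.6172, 0.1383, 0.0321]
ee_rot: [0.66, 0.751, 0.0, -0.0]
ft_force: [0.8, 0.5, -0.2]
grip_width: 0.999
grasp_force: 0.0
```

>>> {"name": "carry_out", "arguments": {
  "commands": [
    [[0,0,-0.3,0,0,0],[0,0,-0.6,0,0,0],[0,0,-0.8,0,0,0],[0,0,-0.8,0,0,0],[0,0,-0.8,0,0,0],[0,0,-0.7,0,0,0],[0,0,0,0,0,0]]
  ]
}}

```text
clock: 8.13
position: [0.6199, 0.1384, 0.1996]
ee_rot: [0.66, 0.751, 0.004, 0.002]
ft_force: [0.1, 0.0, -1.0]
grip_width: 1.0
grasp_force: 0.0
```

>>> {"name": "carry_out", "arguments": {
  "commands": [
    [[-0.5,0,0,0,0,0],[-0.8,0,0,0,0,0],[-0.9,0,0,0,0,0],[-0.9,0,0,0,0,0],[-0.9,0,0,0,0,0],[-0.9,0,0,0,0,0],[-0.9,0,0,0,0,0],[-0.8,-0.06,0,0,0,0],[-0.5,0,0,0,0,0],[0,0,0,0,0,0],[0,0,0,0,0,0]]
  ],
  "hand": 1
}}

```text
clock: 9.05
position: [0.6509, -0.1453, 0.1926]
ee_rot: [0.661, 0.75, -0.0, 0.0]
ft_force: [0.4, 0.5, 0.7]
grip_width: -0.002
grasp_force: 0.0
```

```bash
python3 - <<'E'
from h import *
o=get_obs();print(o['position'],o['grip_width'],o['ft_force'])
a=snap('top','t4.png');b=snap('scene','s4.png')
A=cv2.resize(a[165:225,180:335,::-1],(800,310),interpolation=cv2.INTER_CUBIC)
B=cv2.resize(b[160:270,200:350,::-1],(391,287),interpolation=cv2.INTER_CUBIC)
C=cv2.resize(b[210:270,240:325,::-1],(406,287),interpolation=cv2.INTER_CUBIC)
cv2.imwrite('pics/c4.png',np.vstack([A,np.pad(np.hstack([B,C]),((0,0),(0,3),(0,0)))]))
E
```

```text
[ 0.65093139 -0.14528338  0.19258074] -0.0015715235857083178 [0.37186363 0.54225578 0.70421602]
```

View pics/c4.png

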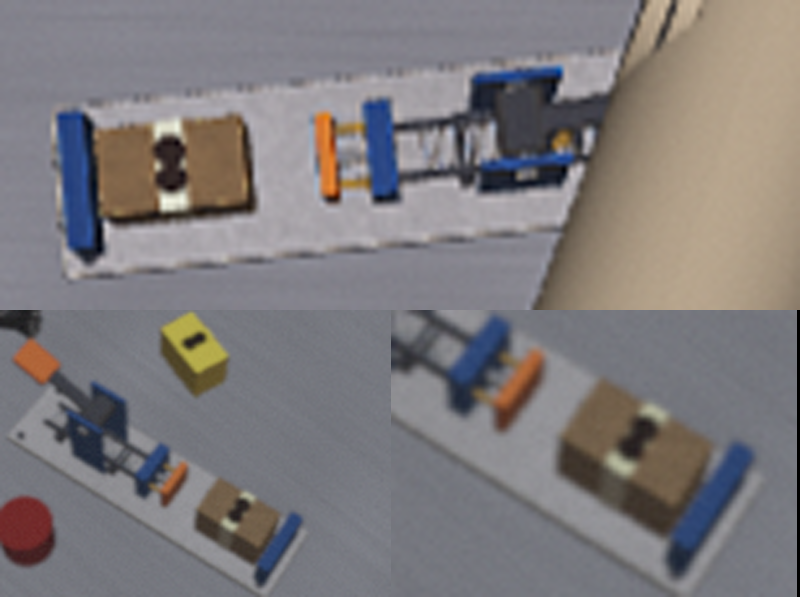

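```bash
cat > m.py <<'E'
from h import *
O=np.array([.633,.018]);e=np.array([-.130,.9915]);f=np.array([.9915,.130])
def meas():
    out={}
    for n in('top','scene'):
        h=cv2.cvtColor(camera(n),cv2.COLOR_RGB2HSV).astype(int); H,S,V=h[...,0],h[...,1],h[...,2]
        for nm,lo,hi,z in(('pad',5,14,.05),('blk',105,118,.055),('car',5,20,.05)):
            m=(H>=lo)&(H<=hi)&(V>60)&((S>175) if nm=='pad' else (S>130) if nm=='blk' else ((S>70)&(S<160)))
            vs,us=np.nonzero(m); P=np.array([at(n,u,v,z)[:2] for u,v in zip(us,vs)])
            if len(P)==0: continue
            q=(P-O)@np.c_[f,e]; 
            k=(abs(q[:,0])<.045)&(q[:,1]>-.025)&(q[:,1]<(.15 if nm!='car' else .2)); q=q[k]
            out[n,nm]=(k.sum(),*(1000*q.mean(0)).round(1),*(1000*np.percentile(q[:,1],[3,97])).round(1)) if k.sum() else 0
    for k,v in out.items(): print(k,v)
    for n in('top','scene'):
        if out.get((n,'pad')) and out.get((n,'blk')): print(n,'pad-blk',round(out[n,'pad'][2]-out[n,'blk'][2],2))
E
python3 - <<'E'
from m import *
meas()
E
```

```text
Traceback (most recent call last):
  File "m.py", line 9, in meas
    vs,us=np.nonzero(m); P=np.array([at(n,u,v,z)[:2] for u,v in zip(us,vs)])
                                     ~~^^^^^^^^^
  File "h.py", line 12, in at
    o,d=ray(n,u,v); return o+d*(z-o[2])/d[2]
        ~~~^^^^^^^
  File "h.py", line 7, in ray
    p=camera_params(n); K=np.array(p['mtx']);R=np.array(p['R']);t=np.array(p['t'])
ValueError: time passes only in moves, steps and waits
```

>>> {"name": "carry_out", "arguments": {
  "commands": [
    [[0,0,0.4,0,0,0],[0,0,0.4,0,0,0],[0,0,0.2,0,0,0],[0,0,0.15,0,0,0],[0,0,0,0,0,0],[0,0,0,0,0,0]]
  ]
}}

```text
clock: 9.7
position: [0.6515, -0.1428, 0.1465]
ee_rot: [0.66, 0.751, 0.0, -0.0]
ft_force: [-1.0, 2.6, 1.2]
grip_width: -0.001
grasp_force: 0.8
```

```bash
sed -i 's/^from workcell import \*/from workcell import *\nimport workcell, functools\ncamera_params=functools.lru_cache(None)(workcell.camera_params)/' h.py
python3 - <<'E'
from m import *
meas()
E
```

```text
('top', 'pad') (np.int64(41), np.float64(-1.9), np.float64(34.7), np.float64(31.0), np.float64(38.6))
('top', 'blk') (np.int64(86), np.float64(-1.3), np.float64(4.3), np.float64(-2.3), np.float64(10.7))
('top', 'car') (np.int64(432), np.float64(2.1), np.float64(117.6), np.float64(27.3), np.float64(164.8))
('scene', 'pad') 0
('scene', 'blk') (np.int64(68), np.float64(-0.3), np.float64(2.5), np.float64(-4.1), np.float64(9.2))
('scene', 'car') (np.int64(475), np.float64(1.3), np.float64(110.1), np.float64(26.3), np.float64(160.6))
top pad-blk 30.4
```

>>> {"name": "carry_out", "arguments": {
  "commands": [
    [[0,0,0.12,0,0,0],[0,0,0.15,0,0,0],[0,0,0.15,0,0,0],[0,0,0.15,0,0,0],[0,0,0.15,0,0,0],[0,0,0.15,0,0,0],[0,0,0.15,0,0,0],[0,0,0.1,0,0,0],[0,0,0,0,0,0],[0,0,0,0,0,0]]
  ]
}}

```text
clock: 10.63
position: [0.652, -0.1465, 0.1021]
ee_rot: [0.661, 0.75, -0.0, 0.002]
ft_force: [1.5, -5.0, 6.9]
grip_width: 0.001
grasp_force: 3.4
```

```bash
python3 - <<'E'
from m import *
meas()
E
```

```text
('top', 'pad') (np.int64(43), np.float64(-1.4), np.float64(51.3), np.float64(47.8), np.float64(54.8))
('top', 'blk') (np.int64(89), np.float64(0.8), np.float64(20.3), np.float64(13.5), np.float64(27.2))
('top', 'car') (np.int64(435), np.float64(1.9), np.float64(118.5), np.float64(45.7), np.float64(164.8))
('scene', 'pad') (np.int64(1), np.float64(-15.0), np.float64(51.9), np.float64(51.9), np.float64(51.9))
('scene', 'blk') (np.int64(67), np.float64(-0.5), np.float64(18.9), np.float64(12.4), np.float64(25.9))
('scene', 'car') (np.int64(475), np.float64(1.4), np.float64(113.1), np.float64(43.6), np.float64(160.6))
top pad-blk 31.0
scene pad-blk 33.0
```

>>> {"name": "carry_out", "arguments": {
  "commands": [
    [[0,0,-0.2,0,0,0],[0,0,-0.3,0,0,0],[0,0,-0.3,0,0,0],[0,0,-0.3,0,0,0],[0,0,-0.2,0,0,0],[0,0,0,0,0,0],[0,0,0,0,0,0],[0,0,0,0,0,0],[0,0,0.15,0,0,0],[0,0,0.2,0,0,0],[0,0,0.2,0,0,0],[0,0,0.2,0,0,0],[0,0,0.2,0,0,0],[0,0,0.15,0,0,0],[0,0,0.1,0,0,0],[0,0,0.1,0,0,0],[0,0,0,0,0,0],[0,0,0,0,0,0]]
  ]
}}

```text
clock: 12.23
position: [0.6517, -0.1464, 0.1015]
ee_rot: [0.661, 0.75, -0.001, 0.002]
ft_force: [1.2, -6.8, 6.2]
grip_width: 0.0
grasp_force: 3.5
```

```bash
python3 - <<'E'
from m import *
meas()
E
```

```text
('top', 'pad') (np.int64(45), np.float64(0.4), np.float64(67.1), np.float64(63.3), np.float64(71.1))
('top', 'blk') (np.int64(92), np.float64(-0.7), np.float64(36.8), np.float64(29.9), np.float64(43.8))
('top', 'car') (np.int64(433), np.float64(2.3), np.float64(120.5), np.float64(60.6), np.float64(164.8))
('scene', 'pad') 0
('scene', 'blk') (np.int64(66), np.float64(-1.3), np.float64(35.3), np.float64(29.1), np.float64(41.8))
('scene', 'car') (np.int64(487), np.float64(1.7), np.float64(113.3), np.float64(60.6), np.float64(160.5))
top pad-blk 30.3
```

>>> {"name": "carry_out", "arguments": {
  "commands": [
    [[0,0,-0.2,0,0,0],[0,0,-0.3,0,0,0],[0,0,-0.3,0,0,0],[0,0,-0.3,0,0,0],[0,0,-0.2,0,0,0],[0,0,0,0,0,0],[0,0,0,0,0,0],[0,0,0,0,0,0],[0,0,0.15,0,0,0],[0,0,0.2,0,0,0],[0,0,0.2,0,0,0],[0,0,0.2,0,0,0],[0,0,0.2,0,0,0],[0,0,0.15,0,0,0],[0,0,0.1,0,0,0],[0,0,0.1,0,0,0],[0,0,0,0,0,0],[0,0,0,0,0,0]]
  ]
}}

```text
clock: 13.83
position: [0.6518, -0.1467, 0.1017]
ee_rot: [0.661, 0.75, -0.001, 0.002]
ft_force: [0.8, -6.3, 7.6]
grip_width: -0.001
grasp_force: 3.9
```

```bash
python3 - <<'E'
from m import *
meas()
E
```

```text
('top', 'pad') (np.int64(49), np.float64(-1.4), np.float64(81.8), np.float64(77.7), np.float64(86.3))
('top', 'blk') (np.int64(91), np.float64(0.6), np.float64(52.5), np.float64(45.5), np.float64(59.7))
('top', 'car') (np.int64(417), np.float64(2.0), np.float64(126.9), np.float64(76.0), np.float64(169.9))
('scene', 'pad') 0
('scene', 'blk') (np.int64(67), np.float64(-0.2), np.float64(50.8), np.float64(44.6), np.float64(57.5))
('scene', 'car') (np.int64(453), np.float64(0.8), np.float64(118.6), np.float64(73.3), np.float64(163.0))
top pad-blk 29.3
```

>>> {"name": "carry_out", "arguments": {
  "commands": [
    [[0,0,0.05,0,0,0],[0,0,0.05,0,0,0],[0,0,0.05,0,0,0],[0,0,0,0,0,0],[0,0,0,0,0,0],[0,0,0,0,0,0]]
  ]
}}

```text
clock: 14.43
position: [0.6518, -0.1466, 0.0966]
ee_rot: [0.661, 0.75, -0.0, 0.002]
ft_force: [-1.9, -6.0, 15.9]
grip_width: -0.003
grasp_force: 7.6
```

```bash
python3 - <<'E'
from m import *
meas(); print(get_obs()['position'],get_obs()['ft_force'])
a=snap('top','t5.png');b=snap('scene','s5.png')
A=cv2.resize(a[165:225,180:335,::-1],(800,310),interpolation=cv2.INTER_CUBIC)
B=cv2.resize(b[160:270,200:350,::-1],(391,287),interpolation=cv2.INTER_CUBIC)
C=cv2.resize(b[210:270,240:325,::-1],(406,287),interpolation=cv2.INTER_CUBIC)
cv2.imwrite('pics/c5.png',np.vstack([A,np.pad(np.hstack([B,C]),((0,0),(0,3),(0,0)))]))
E
```

```text
('top', 'pad') (np.int64(50), np.float64(-1.2), np.float64(81.7), np.float64(77.5), np.float64(86.3))
('top', 'blk') (np.int64(90), np.float64(0.1), np.float64(55.3), np.float64(48.4), np.float64(62.3))
('top', 'car') (np.int64(415), np.float64(2.2), np.float64(127.0), np.float64(75.7), np.float64(169.9))
('scene', 'pad') 0
('scene', 'blk') (np.int64(65), np.float64(-1.3), np.float64(53.7), np.float64(47.5), np.float64(60.0))
('scene', 'car') (np.int64(452), np.float64(1.3), np.float64(119.2), np.float64(73.8), np.float64(163.0))
top pad-blk 26.4
[ 0.65185337 -0.14657521  0.096656  ] [-0.78210742 -5.88887367 14.0539189 ]
```

View pics/c5.png

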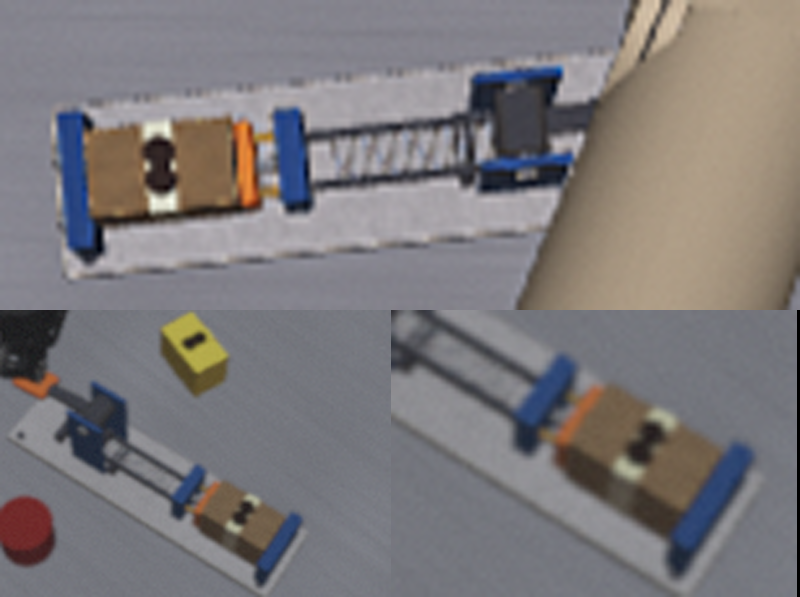

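>>> {"name": "carry_out", "arguments": {
  "commands": [
    [[0,0,0.03,0,0,0],[0,0,0.02,0,0,0],[0,0,0,0,0,0],[0,0,0,0,0,0],[0,0,0,0,0,0],[0,0,0,0,0,0]]
  ]
}}

```text
clock: 15.13
position: [0.6521, -0.1466, 0.0963]
ee_rot: [0.661, 0.75, 0.0, 0.002]
ft_force: [-7.7, -3.8, 28.4]
grip_width: -0.002
grasp_force: 13.9
```

```bash
python3 - <<'E'
from m import *
meas(); print(get_obs()['position'],get_obs()['ft_force'])
E
```

```text
('top', 'pad') (np.int64(50), np.float64(-1.6), np.float64(81.9), np.float64(77.7), np.float64(86.5))
('top', 'blk') (np.int64(89), np.float64(0.4), np.float64(55.3), np.float64(48.4), np.float64(62.3))
('top', 'car') (np.int64(414), np.float64(2.1), np.float64(127.1), np.float64(76.0), np.float64(169.9))
('scene', 'pad') 0
('scene', 'blk') (np.int64(68), np.float64(0.2), np.float64(53.7), np.float64(47.3), np.float64(60.0))
('scene', 'car') (np.int64(452), np.float64(0.7), np.float64(118.9), np.float64(73.8), np.float64(163.0))
top pad-blk 26.6
[ 0.65206835 -0.14663971  0.09633088] [-7.15055379 -4.52420698 27.70995875]
```

```bash
python3 - <<'E'
from m import *
ys=np.arange(-20,175,.5)
def prof(fn,n,z):
    im=cv2.imread(fn).astype(np.float32); acc=[]
    for x in np.arange(-8,8.1,1):
        P=np.array([px(n,np.r_[O+f*x/1e3+e*y/1e3,z]) for y in ys],np.float32)
        acc.append(cv2.remap(im,P[:,:1],P[:,1:],cv2.INTER_LINEAR)[:,0])
    m=np.mean(acc,0); return m[:,2]-m[:,0]
def cross(p,i,s,l):  # walk from i in direction s until p crosses l
    while (p[i]-l)*(p[i+s]-l)>0: i+=s
    return ys[i]+s*.5*(p[i]-l)/(p[i]-p[i+s])
for n,a,b in(('top','t4.png','t5.png'),('scene','s4.png','s5.png')):
  for fn in(a,b):
    p=prof('pics/'+fn,n,.059)
    k=ys<140; ip=np.argmax(np.where(k,p,-999)); ib=np.argmin(np.where(k,p,999))
    print(fn,'peak',ys[ip],p[ip].round(),'blk',ys[ib],p[ib].round(),'pad back',round(cross(p,ip,-1,50),2),'blk front',round(cross(p,ib,1,-40),2),'blk back',round(cross(p,ib,-1,-40),2))
E
```

```text
t4.png peak 34.0 165.0 blk -0.5 -97.0 pad back 29.56 blk front 12.17 blk back -3.27
t5.png peak 79.5 168.0 blk 50.0 -94.0 pad back 75.6 blk front 63.1 blk back 47.11
s4.png peak 35.0 113.0 blk 1.0 -72.0 pad back 28.85 blk front 10.49 blk back -5.63
s5.png peak 80.0 98.0 blk 52.0 -72.0 pad back 75.04 blk front 61.68 blk back 45.46
```

```bash
python3 -c "
from workcell import *
print(hand_in())"
```

```text
the job is handed in; nothing more can be done
None
```

The job is handed in. The carton stands square against the fence, with the pad spring squeezed about 5 mm of 12 (measured in both camera views), a little under half. The lever is held down at its stop with about 28 N, and the arm touched only the carton and the lever.

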